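Lower the gear cluster on its bench lift

ROBOT

A 7-joint arm with a two-finger parallel gripper is mounted at the origin on the work surface. World frame = base frame: x ahead of the robot, y to its left, z up, the work surface at z = 0. Lengths are in m, angles in rad, forces in N, time in s.
With the tool pointing down it reaches from about 0.4 to 0.875 m from the base axis. Payload 6.5 kg.
Tool frame: the origin (TCP) lies on the centre line of the jaws, within the pads' length; the fingertips stand 19 mm ahead of it and the grasp point (between the pads) is the TCP; z points along the fingers, y is the direction in which the jaws open and shut (so a half turn about z gives the same grasp; the last joint's range is limited). The gripper opens to 88 mm and grips with 3 to 60 N. Pads are 18 mm wide; open, the fingers measure 123 mm over their backs; the gripper's body (75 mm by 187 mm) begins 45 mm behind the grasp point.
Start: joints at [1.035, 0.536, -0.004, 1.538, 0.003, 1.067, -0.071], TCP at [0.294, -0.58, 0.258] pointing down, gripper open.
Joint ranges: [-2.7, 2.7], [-0.37, 2.16], [-1.27, 1.26], [0.24, 2.4], [-1.31, 4.45], [0.19, 1.91], [-2.76, 2.76]. Speed limits (rad/s): [2.39, 2.39, 3.14, 3.14, 3.14, 3.14, 3.14].

INTERFACE

Orientations are given as [roll, pitch, yaw] about the fixed x, y, z axes, in that order (R = Rz(yaw) Ry(pitch) Rx(roll)).
In Python, from station import * gives the robot as it stands.
- The arm moves only by the shell command python3 -m inch 'ROWS' [FORCE]. ROWS is JSON, a list of rows, each a list of 7 numbers: the turn, a rotation vector about the world's x, y, z in rad, then the shift along the world's x, y, z in mm, then the opening, from 0 (shut) to 1 (fully open). A call has 1 to 12 rows; each row shifts and turns the commanded pose from where the row before left it; what a row does not reach is not made up. A row lasts 1/10 s, in which the tool goes at most 50 mm and 8.59 degrees, less where a joint would pass 70% of its speed; a pose out of reach is approached as far as the arm can. A call with a gripper value outside its range is refused whole. The fingers move at their own pace and stop on an object; FORCE is the grip in N (left out, the last holds). Time passes only in rows, so rows that do not move let the fingers close. It gives the time, the measured TCP pose, the force and the opening at its end, in the units of the state.
- get_state(): the state, without advancing time (a new reading comes with each control period).
- camera(name): name is "side" or "top" or "wrist"; returns the picture (420x560x3 uint8, red, green, blue); there is no depth.
- calibration(name): a dict with "fx", "fy", "cx", "cy" (pixels), "pose" (4x4, takes a point from camera to world coordinates). Camera axes: x right, y down, z forward; pixel columns grow to the right and rows downward; lengths in m; the calibration is good to about 2 mm. A picture is of the moment at which its call begins: read the wrist's pose just before it. calibration takes no time and is no camera call; for the wrist camera it gives the pose at the moment of the call.
- finish_job(): hands the job in, once; it reports no verdict.
The state is a dict: "clock": time; "q": joint angles; "joint_velocities": joint speeds; "tau": joint torques, N m; "eef_pos": TCP position; "tool_rot": TCP orientation; "contact_force": force on the tool from outside, world axes, zero at the start; "torque": the same for the moment, N m; "gripper_width": finger opening in m.
Only numpy, scipy, OpenCV 4.12 (cv2) and the standard library are available. Lean on these libraries where they do the work, as an engineer would, in place of code of your own. Each camera call takes 0.05 s, during which the arm holds its last target. There are 200 camera calls.

TASK

Two hydraulic bench lifts stand raised. Lower the one that carries the stepped, toothed gear cluster all the way down: crack its release valve open counter-clockwise, a quarter turn at most, so that the load sinks slowly on its own, then let go and leave the gears resting on the saddle. Do not touch the gears or push them down, and leave the other lift, with the smooth flanged housing, up.

Things in the scene. Friction and masses are not known exactly. Their poses are not given: they have to be found in the camera images.
- valve (a joint): Opening of the release valve of the lift with the gears, rad: 0 to 0.08 (shut) at the start, growing as the bar turns counter-clockwise seen from above. Below about 0.2 the ram stays locked, from 0.35 on it sinks by itself; stop at 2.6. Turns against light friction (about 0.1 N m) and stays where it is left; shut again, the ram stops.
- valve_grip (a point): Centre of its T-bar: plain steel, 60 mm long, 14 wide, 24 high, 85 mm above the table, on a vertical spindle on the grey valve block at the lift's end nearest the robot. x along the bar, y across, z up; turns with it. Block top 85 x 90 mm, 60 mm above the table, 13 mm below the bar. Shut, x points to the ram, 190 mm away. The other lift has an identical valve.
- gear: The load to lower: one-piece steel gear cluster, 108 mm across its lower toothed wheel, 72 mm across the upper, 60 mm high, 1 to 2.1 kg. Origin at the centre of its underside, z up. Sits loosely between four low lugs on the ram's saddle; origin 186 mm above the table raised, 126 mm fully down. With the valve open it sinks at 10 to 30 mm/s: allow 6 s.
- carrier: The load of the other lift: a smooth steel flanged housing with a domed middle and a stub on top, 108 mm across, 76 mm high; origin at the centre of its underside, 186 mm above the table, z up. Its lift is the same as the first, and must stay up.
Mind the look-alikes: they are no part of the job. What is shaped like the gear but black, green or purple is not meant.

How it is judged:
On the way:
1. the release valve under the gears is cracked open (value of joint valve above 0.3 rad), for 0.2 s.
At the end, for the whole second after the job is handed in: The gear cluster is down: its underside is 41 mm (within 10 mm) above the middle of the valve bar, still on its saddle (190 mm, within 10 mm, from the valve axis), upright within about 8 degrees and at rest; the other load is within 15 mm of where it was (z of gear in the frame of valve_grip between 0.031 and 0.051 m and horizontal distance between gear and valve_grip between 0.18 and 0.2 m and angle between gear's own z axis and vertical below 0.15 rad and linear speed of gear below 0.005 m/s and distance of carrier from where it was at the start of the episode below 0.015 m); the robot touches nothing.
It fails at once if the valve is opened far more than a quarter turn (over 1.9 rad) (value of joint valve above 1.9 rad).
It fails at once if the gears drop or are pushed down fast (over 60 mm/s) (linear speed of gear above 0.06 m/s).
It fails at once if the robot pushes on the gears (over 3 N) (contact force between any of the fingers, the arm and gear above 3 N).
It fails at once if the other load is lowered or displaced by 15 mm (distance of carrier from where it was at the start of the episode above 0.015 m).
It also fails if it takes over 51 s, if anything falls off the work surface, if the arm or the gripper's body presses on something with over 40 N, if the wrist force passes 120 N, or if a joint passes its speed limit or range.

## Working session

There is one attempt and no reset: what is moved stays moved. The work goes in short steps, Python scripts to look and compute and a shell command to move; the robot and the scene stay as the last step left them, time stands still between calls to the robot, and variables do not carry over. Pictures are saved under pics/ and viewed, about 8 in all and at most 12, crops included, and the job is handed in when it is done.

```bash
mkdir -p pics; python3 - <<'E'
from station import *
import cv2,numpy as np
for n in("top","side"):
    i=camera(n); cv2.imwrite(f"pics/{n}0.png",i[:,:,::-1]); c=calibration(n); print(n,c["fx"],c["fy"],c["cx"],c["cy"]);print(np.round(c["pose"],4))
print(get_state())
E
```

```text
top 428.64233021583374 428.64233021583374 282.4856549392344 209.06504555465443
[[-0.0274 -0.9968  0.0756  0.5794]
 [-0.9995  0.026  -0.0189  0.0643]
 [ 0.0168 -0.0761 -0.997   1.0001]
 [ 0.      0.      0.      1.    ]]
side 494.78619934341407 494.78619934341407 283.56834851057187 213.91836414770393
[[ 0.893  -0.3236  0.3128  0.3403]
 [-0.4498 -0.6184  0.6444 -0.5505]
 [-0.0151 -0.7162 -0.6977  0.8187]
 [ 0.      0.      0.      1.    ]]
{'clock': 0.1, 'q': array([ 1.03481547,  0.5370542 , -0.00443954,  1.53870433,  0.00259981,
        1.06730312, -0.07120826]), 'joint_velocities': array([ 0.00201077, -0.00226776,  0.0011276 , -0.00102589, -0.00190332,
        0.00051037,  0.00100813]), 'tau': array([ 1.26723528e-03, -5.72076845e+01,  9.93328393e-01, -2.52230626e+01,
       -5.62035525e-02,  1.34738543e-02,  7.19476020e-05]), 'eef_pos': array([ 0.29402023, -0.57915059,  0.25697741]), 'tool_rot': array([-3.14013342e+00,  1.08146903e-04,  4.69844932e-01]), 'contact_force': array([-0.89108374, -0.36432668,  0.30218984]), 'torque': array([4.62289625e-02, 9.96243022e-03, 9.15259787e-05]), 'gripper_width': 0.08816828058595173}
```

View pics/top0.png

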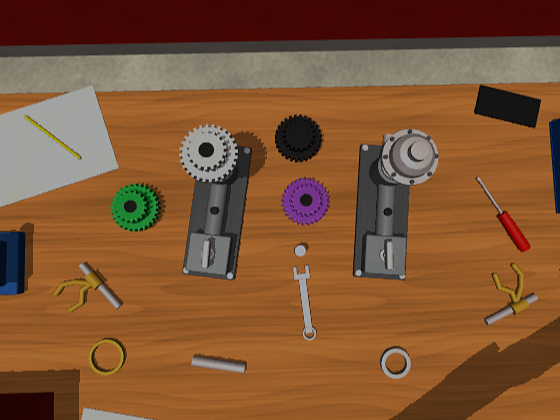

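View pics/side0.png

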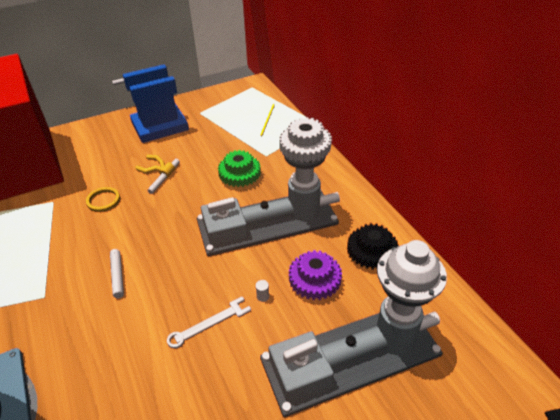

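Top view: the silver toothed cluster is at (208,150) on the left lift, with its valve bar at about (208,254). The possible mix-ups are green (136,207), black (298,137) and purple (305,200), which all lie on the table, and the smooth housing (410,155) on the right lift with its valve at (388,256). I choose the left lift, and check it in a crop while measuring.

```bash
cat > h.py <<'E'
import numpy as np,cv2
def ray(c,u,v,z):
    P=np.array(c["pose"]); d=P[:3,:3]@[(u-c["cx"])/c["fx"],(v-c["cy"])/c["fy"],1]
    return P[:3,3]+d*(z-P[2,3])/d[2]
E
python3 - <<'E'
from station import *
from h import *
i=cv2.imread("pics/top0.png"); c=calibration("top")
cv2.imwrite("pics/crop1.png",cv2.resize(i[110:290,160:270],None,fx=3.3,fy=3.3,interpolation=cv2.INTER_CUBIC))
print(i[254,196:222].mean(1).astype(int))
for x0,x1,n in((190,228,"gear valve"),(370,406,"other")):
    s=i[236:276,x0:x1].mean(2); m=(s>150).astype(np.uint8)
    k,l,st,ce=cv2.connectedComponentsWithStats(m); b=1+st[1:,4].argmax()
    pts=np.argwhere(l==b)[:,::-1]+[x0,236]
    w=np.array([ray(c,*p,0.097) for p in pts]); r=cv2.minAreaRect((w[:,:2]*1000).astype(np.float32))
    e=np.linalg.eigh(np.cov(w[:,:2].T))[1][:,1]; print(n,len(pts),pts.mean(0),w.mean(0),r,"axis deg",np.degrees(np.arctan2(e[1],e[0])))
# gear: hole centre at top z~.246
h=i[140:160,195:217].mean(2)<45
p=np.argwhere(h).mean(0)[::-1]+[195,140]; print("hole",p,ray(c,*p,.246))
E
```

```text
[118 118 117 117 116 152 112 155 164 165 167 139  87  28  80  78 109 107
  69 123 120 119 118 118 117 117]
gear valve 103 [204.82524272 254.22330097] [0.55753456 0.21209066 0.097     ] ((558.0733032226562, 212.22727966308594), (8.45656967163086, 53.939239501953125), 85.10062408447266) axis deg 175.03691950950642
other 100 [389.44 255.46] [ 0.54414757 -0.17519405  0.097     ] ((545.10986328125, -175.37115478515625), (6.3517255783081055, 54.41427230834961), 87.35386657714844) axis deg 178.11472897412978
hole [205.86309524 149.43452381] [0.74647078 0.1833426  0.246     ]
```

View pics/crop1.png

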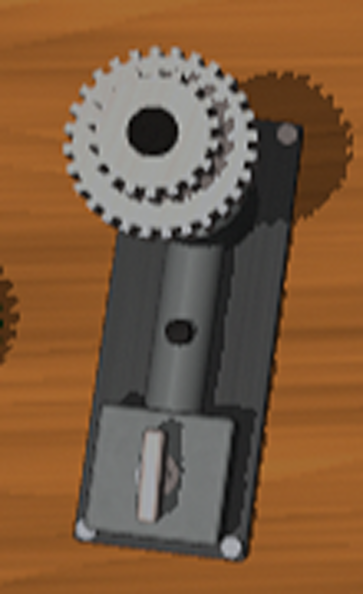

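The crop confirms a silver two-step toothed cluster on the left lift. Its bar is at (0.557, 0.212), yaw about -5°, and the bar-to-gear distance is 191 mm against 190 expected. Next I move above the valve.

```bash
python3 -m inch '[[0,0,-0.023,11,33,0,1],[0,0,-0.023,11,33,0,1],[0,0,-0.023,11,33,0,1],[0,0,-0.023,11,33,0,1],[0,0,-0.023,11,33,0,1],[0,0,-0.023,11,33,0,1],[0,0,-0.023,11,33,0,1],[0,0,-0.023,11,33,0,1],[0,0,-0.023,11,33,0,1],[0,0,-0.023,11,33,0,1],[0,0,-0.023,11,33,0,1],[0,0,-0.023,11,33,0,1]]'
python3 -m inch '[[0,0,-0.023,11,33,0,1],[0,0,-0.023,11,33,0,1],[0,0,-0.023,11,33,0,1],[0,0,-0.023,11,33,0,1],[0,0,-0.023,11,33,0,1],[0,0,-0.023,11,33,0,1],[0,0,-0.023,11,33,0,1],[0,0,-0.023,11,33,0,1],[0,0,-0.023,11,33,0,1],[0,0,-0.023,11,33,0,1],[0,0,-0.023,11,33,0,1],[0,0,-0.023,11,33,0,1]]'
python3 -m inch '[[0,0,0,0,0,0,1],[0,0,0,0,0,0,1],[0,0,0,0,0,0,1]]'
python3 - <<'E'
from station import *
from h import *
c=calibration("wrist"); i=camera("wrist"); cv2.imwrite("pics/w1.png",i[:,:,::-1])
import json; json.dump({k:np.array(v).tolist() for k,v in c.items()},open("w1.json","w")); print(c); print(get_state()["q"])
E
```

```text
clock: 1.3
eef_pos: [0.4263, -0.1821, 0.2575]
tool_rot: [-3.141, 0.0, 0.193]
contact_force: [0.8, 0.9, -0.6]
gripper_width: 0.0884
clock: 2.5
eef_pos: [0.5583, 0.2136, 0.2573]
tool_rot: [3.141, 0.001, -0.083]
contact_force: [0.1, 0.2, 0.3]
gripper_width: 0.088
clock: 2.8
eef_pos: [0.5581, 0.2109, 0.2573]
tool_rot: [3.14, 0.001, -0.083]
contact_force: [0.3, -0.4, -0.6]
gripper_width: 0.0883
{'fx': 376.0660201626922, 'fy': 376.0660201626922, 'cx': 283.2097572712773, 'cy': 211.11597248090013, 'pose': array([[-0.08293186, -0.95535435, -0.28358485,  0.63096497],
       [-0.99655362,  0.0800132 ,  0.02188085,  0.20644855],
       [ 0.00178657,  0.28442212, -0.95869748,  0.38419333],
       [ 0.        ,  0.        ,  0.        ,  1.        ]])}
[-0.24178934  0.46081763 -0.26322685  1.67317704  0.13662523  1.02652459
 -2.20453568]
```

View pics/w1.png

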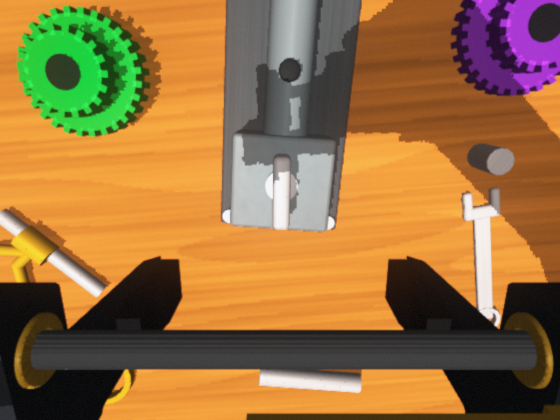

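```bash
python3 - <<'E'
from h import *
import json
c=json.load(open("w1.json"))
for p in((282.5,155),(281,229),(273.5,192),(290.5,192)): print(p,ray(c,*p,.097).round(4))
E
```

```text
(282.5, 155) [0.5906 0.2098 0.097 ]
(281, 229) [0.5311 0.216  0.097 ]
(273.5, 192) [0.5622 0.2193 0.097 ]
(290.5, 192) [0.5611 0.206  0.097 ]
```

The wrist view shows the bar under the gripper at (282,192), 60 × 13 mm. Its centre is (0.561, 0.2128), yaw about -0.10. I go down around it.

```bash
python3 -m inch '[[0,0,-0.015,2,2,-20,1],[0,0,0,0,0,-20,1],[0,0,0,0,0,-20,1],[0,0,0,0,0,-20,1],[0,0,0,0,0,-20,1],[0,0,0,0,0,-20,1],[0,0,0,0,0,-20,1],[0,0,0,0,0,-15,1],[0,0,0,0,0,-11,1],[0,0,0,0,0,0,1],[0,0,0,0,0,0,1]]' 10
python3 -m inch '[[0,0,0,0,0,0,0.1],[0,0,0,0,0,0,0.1],[0,0,0,0,0,0,0.1],[0,0,0,0,0,0,0.1],[0,0,0,0,0,0,0.1],[0,0,0,0,0,0,0.1],[0,0,0,0,0,0,0.1],[0,0,0,0,0,0,0.1]]' 10
```

```text
clock: 3.95
eef_pos: [0.5606, 0.2144, 0.0922]
tool_rot: [-3.141, -0.0, -0.097]
contact_force: [1.2, 1.0, -0.1]
gripper_width: 0.0879
clock: 4.75
eef_pos: [0.5602, 0.2144, 0.0917]
tool_rot: [3.142, 0.0, -0.097]
contact_force: [-0.3, 0.5, -0.9]
gripper_width: 0.0264
```

```bash
python3 -m inch '[[0,0,0,0,0,0,0.05],[0,0,0,0,0,0,0.05],[0,0,0,0,0,0,0.05],[0,0,0,0,0,0,0.05],[0,0,0,0,0,0,0.05]]' 15
```

```text
clock: 5.25
eef_pos: [0.5601, 0.2125, 0.0915]
tool_rot: [3.139, 0.001, -0.098]
contact_force: [-1.3, -6.1, 2.4]
gripper_width: 0.0143
```

Gripped at 14.3 mm, as it should be. I turn it counter-clockwise by about 0.7 rad.

```bash
python3 -m inch '[[0,0,0.06,0,-2,0,0.05],[0,0,0.06,0,0,0,0.05],[0,0,0.06,0,0,0,0.05],[0,0,0.06,0,0,0,0.05],[0,0,0.06,0,0,0,0.05],[0,0,0.06,0,0,0,0.05],[0,0,0.06,0,0,0,0.05],[0,0,0.06,0,0,0,0.05],[0,0,0.06,0,0,0,0.05],[0,0,0.06,0,0,0,0.05],[0,0,0.06,0,0,0,0.05],[0,0,0.06,0,0,0,0.05]]'
python3 -m inch '[[0,0,0,0,0,0,0.05],[0,0,0,0,0,0,0.05]]'
```

```text
clock: 6.45
eef_pos: [0.56, 0.2126, 0.0916]
tool_rot: [-3.141, 0.0, 0.625]
contact_force: [-0.6, -1.2, 0.4]
gripper_width: 0.0147
clock: 6.65
eef_pos: [0.56, 0.2126, 0.0916]
tool_rot: [-3.141, 0.0, 0.621]
contact_force: [-0.7, -0.6, 0.2]
gripper_width: 0.0144
```

```bash
python3 -m inch '[[0,0,0,0,0,0,0.5],[0,0,0,0,0,0,0.5],[0,0,0,0,0,0,0.5],[0,0,0,0,0,0,0.5],[0,0,0,0,0,0,0.5],[0,0,0,0,0,0,0.5],[0,0,0,0,0,15,0.5],[0,0,0,0,0,20,0.5],[0,0,0,0,0,25,0.5],[0,0,0,0,0,25,0.5],[0,0,0,0,0,25,0.5],[0,0,0,0,0,25,0.5]]'
python3 -m inch '[[0,0,0,-20,-30,20,0.5],[0,0,0,-20,-30,10,0.5],[0,0,0,-20,-30,0,0.5],[0,0,0,-20,-30,0,0.5],[0,0,0,-20,-30,0,0.5],[0,0,0,0,-30,0,0.5],[0,0,0,0,-30,0,0.5],[0,0,0,0,0,0,0.5],[0,0,0,0,0,0,0.5],[0,0,0,0,0,0,0.5],[0,0,0,0,0,0,0.5],[0,0,0,0,0,0,0.5]]'
python3 -m inch '[[0,0,0,0,0,0,0.5],[0,0,0,0,0,0,0.5],[0,0,0,0,0,0,0.5],[0,0,0,0,0,0,0.5],[0,0,0,0,0,0,0.5],[0,0,0,0,0,0,0.5],[0,0,0,0,0,0,0.5],[0,0,0,0,0,0,0.5],[0,0,0,0,0,0,0.5],[0,0,0,0,0,0,0.5],[0,0,0,0,0,0,0.5],[0,0,0,0,0,0,0.5]]'
python3 -m inch '[[0,0,0,0,0,0,0.5],[0,0,0,0,0,0,0.5],[0,0,0,0,0,0,0.5],[0,0,0,0,0,0,0.5],[0,0,0,0,0,0,0.5],[0,0,0,0,0,0,0.5],[0,0,0,0,0,0,0.5],[0,0,0,0,0,0,0.5],[0,0,0,0,0,0,0.5],[0,0,0,0,0,0,0.5],[0,0,0,0,0,0,0.5],[0,0,0,0,0,0,0.5]]'
python3 -m inch '[[0,0,0,0,0,0,0.5],[0,0,0,0,0,0,0.5],[0,0,0,0,0,0,0.5],[0,0,0,0,0,0,0.5],[0,0,0,0,0,0,0.5],[0,0,0,0,0,0,0.5],[0,0,0,0,0,0,0.5],[0,0,0,0,0,0,0.5],[0,0,0,0,0,0,0.5],[0,0,0,0,0,0,0.5],[0,0,0,0,0,0,0.5],[0,0,0,0,0,0,0.5]]'
python3 - <<'E'
from station import *
from h import *
def grab(n): return camera(n)[:,:,::-1].copy()
s=grab("side"); a=grab("top"); 
cv2.imwrite("pics/side2.png",s);cv2.imwrite("pics/top2.png",a)
h=a[130:175,185:235]; cv2.imwrite("pics/both.png",np.hstack([cv2.resize(s[90:400,180:460],None,fx=1.4,fy=1.4),cv2.resize(a[100:290,160:340],None,fx=2.2,fy=434/190)]))
E
```

```text
clock: 7.85
eef_pos: [0.5603, 0.2125, 0.229]
tool_rot: [3.141, -0.001, 0.623]
contact_force: [-0.0, -0.7, -0.2]
gripper_width: 0.0438
clock: 9.05
eef_pos: [0.4603, 0.0034, 0.2568]
tool_rot: [-3.141, -0.0, 0.625]
contact_force: [-0.1, -0.1, 0.0]
gripper_width: 0.0442
clock: 10.25
eef_pos: [0.4603, 0.0024, 0.2567]
tool_rot: [3.142, 0.0, 0.623]
contact_force: [-0.7, -0.3, -0.7]
gripper_width: 0.0439
clock: 11.45
eef_pos: [0.4603, 0.0024, 0.2567]
tool_rot: [3.142, -0.0, 0.623]
contact_force: [0.4, 0.0, -0.5]
gripper_width: 0.0439
clock: 12.65
eef_pos: [0.4603, 0.0024, 0.2567]
tool_rot: [3.142, -0.0, 0.623]
contact_force: [0.4, 1.1, 0.5]
gripper_width: 0.044
```

View pics/both.png

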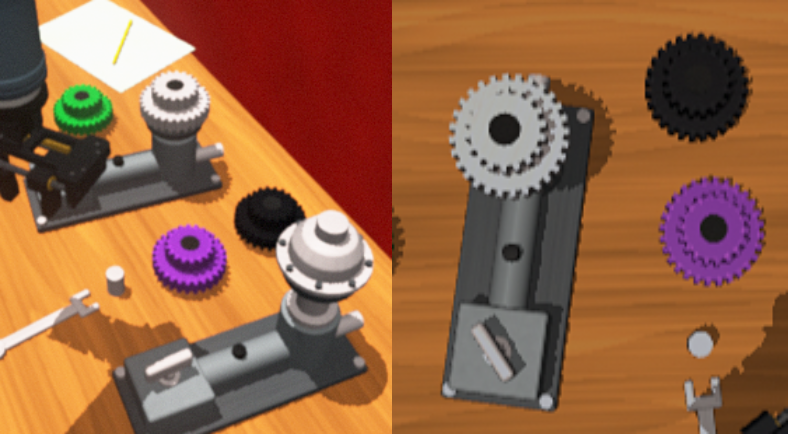

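The gears have sunk onto the cylinder, upright, the bar has turned about 40°, and the housing is still up. I check the height numerically from the hole in the top face in both views, and that nothing is moving.

```bash
python3 - <<'E'
from station import *
from h import *
def hole(i,x,y,r=10):
    g=i[y-r:y+r,x-r:x+r].max(2)<75
    k,l,st,ce=cv2.connectedComponentsWithStats(g.astype(np.uint8)); b=1+st[1:,4].argmax(); return ce[b]+[x-r,y-r]
def tri(a,b):
    O=[];D=[]
    for n,p in(("top",a),("side",b)):
        c=calibration(n); w=ray(c,*p,0.1); o=np.array(c["pose"])[:3,3]; O.append(o);D.append((w-o)/np.linalg.norm(w-o))
    t=np.linalg.lstsq(np.array([D[0],-D[1]]).T,O[1]-O[0],rcond=None)[0]
    p,q=O[0]+t[0]*D[0],O[1]+t[1]*D[1]; return (p+q)/2,np.linalg.norm(p-q)
t0,s0,t2,s2=[cv2.imread(f"pics/{n}.png") for n in("top0","side0","top2","side2")]
print("before",tri(hole(t0,206,149),hole(s0,305,128)))
b=hole(t2,210,157); print("after",b,hole(s2,305,151),tri(b,hole(s2,305,151)))
s3=camera("side")[:,:,::-1]; t3=camera("top")[:,:,::-1]
print("motion gear",cv2.absdiff(np.ascontiguousarray(t3),t2)[120:190,170:245].mean(), "carrier since start",cv2.absdiff(np.ascontiguousarray(t3),t0)[125:190,378:440].mean(),cv2.absdiff(np.ascontiguousarray(s3),s0)[235:300,375:450].mean())
E
```

```text
before (array([0.74762165, 0.18284441, 0.24640647]), np.float64(0.0025420319893361978))
after [210.62       156.12666667] [304.55  150.375] (array([0.74726889, 0.18321904, 0.1876786 ]), np.float64(0.0023033543558429897))
motion gear 0.5490158730158731 carrier since start 9.249462365591398 14.642051282051282
```

```bash
python3 - <<'E'
from station import *
from h import *
for a,b,(x,y,w,h) in(("top0","top2",(380,125,60,65)),("side0","side2",(376,238,72,65))):
    A,B=cv2.imread(f"pics/{a}.png"),cv2.imread(f"pics/{b}.png")
    r=cv2.matchTemplate(B[y-15:y+h+15,x-15:x+w+15],A[y:y+h,x:x+w],cv2.TM_CCOEFF_NORMED); print(a,cv2.minMaxLoc(r)[1],np.array(cv2.minMaxLoc(r)[3])-15)
print(get_state()["contact_force"],get_state()["clock"])
finish_job()
E
```

```text
top0 0.9998246431350708 [0 0]
side0 0.9968095421791077 [0 0]
[-0.4321436  -0.01453165 -0.34233863] 12.85
the job is handed in; nothing more can be done
```

I lowered the lift carrying the silver gear cluster all the way down and handed the job in at 12.85 s. I gripped its valve bar, turned it about 0.72 rad counter-clockwise, let go and backed off while the load sank on its own.

The last checks before handing in, with no failures or disagreements:
- **Gears:** the top face measured 188 mm above the table, so the underside is at about 128 mm against the 126 mm expected. The cluster looked upright and on its saddle, about 189 mm from the valve axis, and showed no motion between pictures.
- **Other lift:** the housing showed no pixel shift in either fixed camera. A plain brightness comparison of the same area did differ from the start. I put that down to the arm's changed shadow, since the shape match was 0.997 or better.
- **Robot:** it was clear of everything, and the measured contact force was only sensor noise.

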